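Measure the channel depth of a heat-sink plate

TASK

Measure the wide channel in the heat-sink plate that has just one channel (not the plate with two narrow slots): lift the dial depth gauge off its stand, set it square across the channel near the middle of the plate with its probe inside the channel, and push it down until its base sits flat on the plate on both sides. Hold it pressed there for a second, then let go and leave it standing flat on the plate, still showing the reading.

Things in the scene. Friction and masses are not known exactly. Their poses are not given: they have to be found in the camera images.
- gauge_grip (a point): Grip point of the depth gauge, 42 mm above its base's underside: centre of the round black dial housing, an upright disc 52 mm in diameter, 22 mm thick, flat faces (white dial on +x) looking along x. Grip these faces from above. Axes: x through the dial, y along the base, z up. A pin rises from the disc's top as the probe goes in, up to 28 mm. The loose dial without a base is not it.
- gauge: The depth gauge, about 0.3 kg, upright on a grey two-block stand 34 mm high. Origin: centre of the underside of its flat steel base bar (30 mm in x, 84 mm in y, 10 mm thick), z up. A round steel probe, 6 mm in diameter, sticks straight down from this origin by 24 mm less gauge_probe.
- gauge_probe (a joint): How far the probe is pushed up into the gauge, in m: 0 fully out, 0.024 flush with the base; starts between 0 and 0.003. It takes about 8 to 9 N to push in, more than the gauge's weight; a friction brake then holds the reading, so it does not come out again by itself. With the base flat across the wide channel it reads 0.010.
- channel (a point): Middle of the mouth of the wide channel, level with the top of its dark loose plate (110 mm in x, 120 mm in y, 28 mm high, 1 kg). The channel, 26 mm wide, 14 mm deep, with a bright flat floor, runs right through along x; lands 47 mm wide on both sides carry the gauge's base, which should lie along y. z up. The like plate with two 12 mm slots is not it.
There are look-alikes about, which are no part of the job. What is shaped like the gauge but orange or turquoise is not meant.

How it is judged:
On the way:
1. the gauge is held pressed home in the fingers: base flat across the wide channel, probe on the channel's floor (contact force between the fingers and gauge above 1 N and angle between gauge's own z axis and vertical below 0.07 rad and z of gauge in the frame of channel between -0.003 and 0.003 m and y of gauge in the frame of channel between -0.012 and 0.012 m and value of joint gauge_probe between 0.007 and 0.013 m), for 0.3 s.
At the end, for the whole second after the job is handed in: Gauge released, at rest on the one-channel plate: base flat on its top (within 3 mm, 4 degrees), square across within 20 degrees, origin within 12 mm of the channel's middle line and 40 mm of its middle along it; probe reads 10 mm within 3 mm (angle between gauge's own z axis and vertical below 0.07 rad and z of gauge in the frame of channel between -0.003 and 0.003 m and y of gauge in the frame of channel between -0.012 and 0.012 m and x of gauge in the frame of channel between -0.04 and 0.04 m and angle between the y axis of gauge and the y axis of channel, either way round below 0.35 rad and value of joint gauge_probe between 0.007 and 0.013 m and linear speed of gauge below 0.02 m/s); the robot touches nothing.
It also fails if it takes over 40 s, if anything falls off the work surface, if the arm or the gripper's body presses on something with over 40 N, if the wrist force passes 120 N, or if a joint passes its speed limit or range.

ROBOT

A 6-joint arm with a two-finger parallel gripper is mounted at the origin on the work surface. World frame = base frame: x ahead of the robot, y to its left, z up, the work surface at z = 0. Lengths are in m, angles in rad, forces in N, time in s.
With the tool pointing down it reaches from about 0.35 to 0.875 m from the base axis. Payload 4.2 kg.
Tool frame: the origin (TCP) lies at the very end of the fingers, on their centre line; the grasp point (between the pads) lies 19 mm behind it (ctrl.grip_point_offset is the distance from the TCP to the grasp point, in m); z points along the fingers, y is the line along which they close (so a half turn about z gives the same grasp; the last joint's range is limited). The gripper opens to 85 mm and grips with 20 to 120 N. Pads are 22 mm wide; open, the fingers measure 114 mm over their backs; the gripper's body (76 mm by 85 mm) begins 54 mm behind the grasp point. The pads swing forward as they close: fully open they stand 13 mm farther back than shut.
Start: joints at [-0.843, 0.385, 0.008, 0, -1.194, -0.259], TCP at [0.282, -0.558, 0.231] pointing down, gripper open.
Joint ranges: [-3.14, 3.14], [-1.21, 2.06], [-1.07, 1.41], [-3.16, 2.05], [-2.99, -0.16], [-3.1, 3.1]. Speed limits (rad/s): [2.79, 2.79, 3.14, 3.14, 3.14, 3.14].

INTERFACE

Orientations are given as [roll, pitch, yaw] about the fixed x, y, z axes, in that order (R = Rz(yaw) Ry(pitch) Rx(roll)).
In Python, from plant import telemetry, viewer, ticket, ctrl gives the robot as it stands.
- The arm moves only by the tool carry_out, never from a script. Its argument "motion" is a list of rows, each an object with "linear": the shift along the tool's x, y, z as a fraction of full scale, a list of three; "dr": the turn, a rotation vector about the tool's x, y, z as a fraction of full scale, a list of three; "claw": the opening, from -1 (shut) to 1 (fully open). A call has exactly 8 rows; each row shifts and turns the commanded pose from where the row before left it, along the tool's axes as they then stand; what a row does not reach is not made up. Full scale, the value 1, is 20 mm for a shift and 6 degrees for a turn. A row lasts 1/12 s, in which the tool goes at most 41.7 mm and 7.16 degrees, less where a joint would pass 70% of its speed; a pose out of reach is approached as far as the arm can. A call with a number of a shift or a turn outside -1 to 1 is refused whole. A call with a gripper value outside its range is refused whole. The fingers move at their own pace and stop on an object; "newtons" is the grip in N (left out, the last holds). Time passes only in rows, so rows that do not move let the fingers close, or fill a call up. It gives the time, the measured TCP pose, the force, the opening and the grip force at its end, in the units of the state.
- telemetry.observe(): the state, without advancing time (a new reading comes with each control period).
- viewer.read_camera(name): name is "scene" or "top"; returns (picture, depth): 420x560x3 uint8, red, green, blue; 420x560 float32, m along the optical axis (not along the pixel's ray), 0 where there is no reading.
- viewer.get_calibration(name): a dict with "K" (3x3 intrinsics, pixels), "dist_coeffs" ([k1, k2, p1, p2, k3] as OpenCV has them; the pictures are not rectified), "rvec" (rotation vector, rad) and "tvec" (3), from world to camera coordinates, as OpenCV has them. Camera axes: x right, y down, z forward; pixel columns grow to the right and rows downward; lengths in m; the calibration is good to about 2 mm. A picture is of the moment at which its call begins. get_calibration takes no time and is no camera call.
- ticket.finish_job(): hands the job in; it is judged then, once.
The state is a dict: "time": time; "qpos": joint angles; "joint_velocities": joint speeds; "effort": joint torques, N m; "eef_pos": TCP position; "tcp_rot": TCP orientation; "contact_force": force on the tool from outside, world axes, zero at the start; "moment": the same for the moment, N m; "gripper_width": finger opening in m; "grasp_force": force on a finger pad.
Only numpy, scipy, OpenCV 4.12 (cv2) and the standard library are available. Lean on these libraries where they do the work, as an engineer would, in place of code of your own. Each camera call takes 0.05 s, during which the arm holds its last target. There are 200 camera calls.

## Working session

There is one attempt and no reset: what is moved stays moved. The work goes in short steps, Python scripts to look and compute and a tool call to move; the robot and the scene stay as the last step left them, time stands still between calls to the robot, and variables do not carry over. Pictures are saved under pics/ and viewed, at most 10 in all, crops included, and the job is handed in when it is done.

Besides the shell and the picture viewer there is one more tool, called after ">>>" in YAML: its name, and indented under it one key for each argument. carry_out: Moves the arm, as the interface text tells. Shift numbers are shares of 20 mm and turn numbers shares of 6 degrees, none past 1 either way. Its arguments: {"type":"object","properties":{"motion":{"type":"array","items":{"type":"object","properties":{"linear":{"type":"array","items":{"type":"number"}},"dr":{"type":"array","items":{"type":"number"}},"claw":{"type":"number"}}}},"newtons":{"type":"number"}},"required":["motion"]}

```bash
mkdir -p pics
cat > h.py <<'E'
import numpy as np, cv2
from plant import telemetry, viewer, ticket, ctrl
def cal(n):
    c=viewer.get_calibration(n); K=np.array(c["K"],float); d=np.array(c["dist_coeffs"],float)
    R=cv2.Rodrigues(np.array(c["rvec"],float))[0]; t=np.array(c["tvec"],float).ravel(); return K,d,R,t
def cloud(n,depth):
    K,d,R,t=cal(n); h,w=depth.shape
    uv=np.stack(np.meshgrid(np.arange(w),np.arange(h)),-1).reshape(-1,1,2).astype(np.float64)
    p=cv2.undistortPoints(uv,K,d).reshape(h,w,2)
    P=np.dstack([p,np.ones((h,w))])*depth[...,None]
    return (P-t)@R
E
python3 - <<'E'
from h import *
for n in("top","scene"):
    im,d=viewer.read_camera(n); cv2.imwrite(f"pics/{n}0.png",im[...,::-1]); np.savez(f"{n}0.npz",im=im,d=d)
    K,dd,R,t=cal(n); print(n,-R.T@t,R[2])
s=telemetry.observe(); print(s["eef_pos"],s["tcp_rot"],s["time"])
E
```

```text
top [0.32835873 0.05652146 0.94784507] [ 0.15956974  0.02153495 -0.98695174]
scene [ 0.74851367 -0.3151058   0.86786201] [-0.31898531  0.40994116 -0.85451543]
[ 0.28216864 -0.55710107  0.23030975] [ 3.13961288e+00 -8.63670718e-05 -2.67297239e+00] 0.1
```

View pics/top0.png

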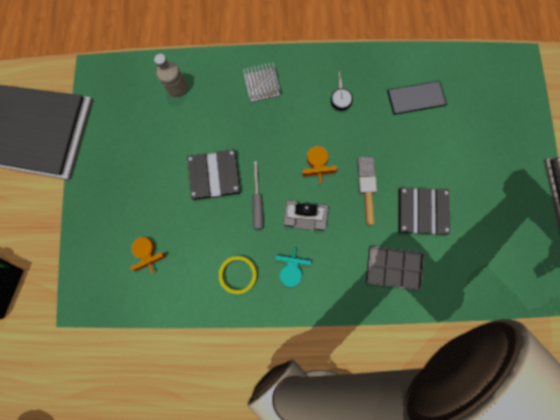

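View pics/scene0.png

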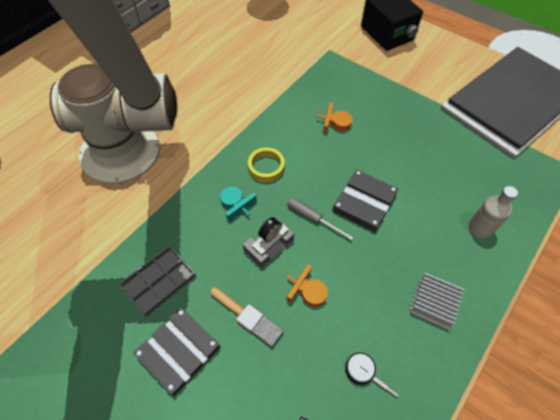

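Top view: the one-channel plate is at (214,174) with a single bright band. The plate at (425,211) has two slots, so it isn't the one. The black and steel gauge on its grey stand is at (306,213). The orange (319,162), (145,253) and turquoise (292,267) ones and the loose dial (341,98) are look-alikes. Next I measure both and confirm with a crop.

Run:
```python
from h import *
out=[]
for n,bp,bg in(("top",(180,140,250,208),(272,185,340,240)),("scene",(325,165,405,235),(235,210,300,270))):
    z=np.load(f"{n}0.npz"); im,d=z["im"],z["d"]; P=cloud(n,d)
    ok=d>0
    def sub(b): 
        m=np.zeros(d.shape,bool); m[b[1]:b[3],b[0]:b[2]]=1; return m&ok
    m=sub(bp); m1=m&(P[...,2]>.021)&(P[...,2]<.036)
    q=P[m1]; r=cv2.minAreaRect(q[:,:2].astype(np.float32)*1000); print(n,"plate top z",np.median(q[:,2]),r)
    g=im.astype(int).sum(2); m2=m&(g>330)&(P[...,2]<.024)&(P[...,2]>.004)
    q=P[m2]; print(" floor",len(q),np.median(q[:,2]),cv2.minAreaRect(q[:,:2].astype(np.float32)*1000), cv2.fitLine(q[:,:2].astype(np.float32),2,0,.01,.01).ravel())
    m=sub(bg)
    for lo,hi in((.02,.038),(.039,.052),(.06,.12),(.085,.12)):
        q=P[m&(P[...,2]>lo)&(P[...,2]<hi)]
        if len(q)>5: print(" gauge",lo,hi,len(q),q.min(0).round(3),q.max(0).round(3),np.median(q[:,2]).round(4),cv2.minAreaRect(q[:,:2].astype(np.float32)*1000))
    for b in(bg,bp):
        out.append(cv2.resize(im[b[1]:b[3],b[0]:b[2],::-1],(390,290),interpolation=cv2.INTER_CUBIC))
cv2.imwrite("pics/c1.png",np.vstack([np.hstack(out[:2]),np.hstack(out[2:])]))
```

```text
top plate top z 0.028779275025986012 ((574.9684448242188, 249.48367309570312), (111.57254028320312, 122.34513854980469), 6.357237339019775)
 floor 403 0.015256415614459137 ((574.6923828125, 249.1259002685547), (110.75148010253906, 25.69883155822754), 5.756465435028076) [0.9932238  0.11621774 0.5743318  0.2499176 ]
 gauge 0.02 0.038 355 [ 0.429 -0.028  0.023] [0.502 0.075 0.038] 0.0344 ((465.0151672363281, 23.18918228149414), (99.72856903076172, 60.24110794067383), 81.4446029663086)
 gauge 0.039 0.052 230 [ 0.451 -0.018  0.039] [0.487 0.065 0.052] 0.0446 ((469.2217102050781, 24.23504066467285), (83.62359619140625, 30.15974998474121), 84.8799057006836)
 gauge 0.06 0.12 276 [ 0.456 -0.001  0.06 ] [0.482 0.049 0.111] 0.0972 ((469.10992431640625, 24.159454345703125), (50.747833251953125, 22.832399368286133), 85.209228515625)
 gauge 0.085 0.12 227 [0.457 0.002 0.086] [0.482 0.049 0.111] 0.0987 ((469.43145751953125, 25.051673889160156), (47.54173278808594, 22.34062385559082), 85.209228515625)
scene plate top z 0.027830118270932236 ((574.904296875, 246.2286376953125), (109.75938415527344, 12
[... 205 characters left out ...]
477973]
 gauge 0.02 0.038 411 [ 0.359 -0.032  0.02 ] [0.503 0.126 0.038] 0.0334 ((455.7004089355469, 28.50304412841797), (146.19622802734375, 133.89541625976562), 38.54793930053711)
 gauge 0.039 0.052 302 [ 0.452 -0.021  0.039] [0.489 0.064 0.051] 0.0439 ((470.8081970214844, 21.72893714904785), (84.73050689697266, 30.377241134643555), 82.67628479003906)
 gauge 0.06 0.12 392 [ 0.457 -0.004  0.06 ] [0.484 0.047 0.11 ] 0.0937 ((470.8146667480469, 21.950891494750977), (51.89799880981445, 23.858457565307617), 85.10797882080078)
 gauge 0.085 0.12 271 [ 0.457 -0.004  0.085] [0.483 0.044 0.11 ] 0.0974 ((470.6398620605469, 20.74883270263672), (46.71050262451172, 23.19814682006836), 82.49618530273438)
```

View pics/c1.png

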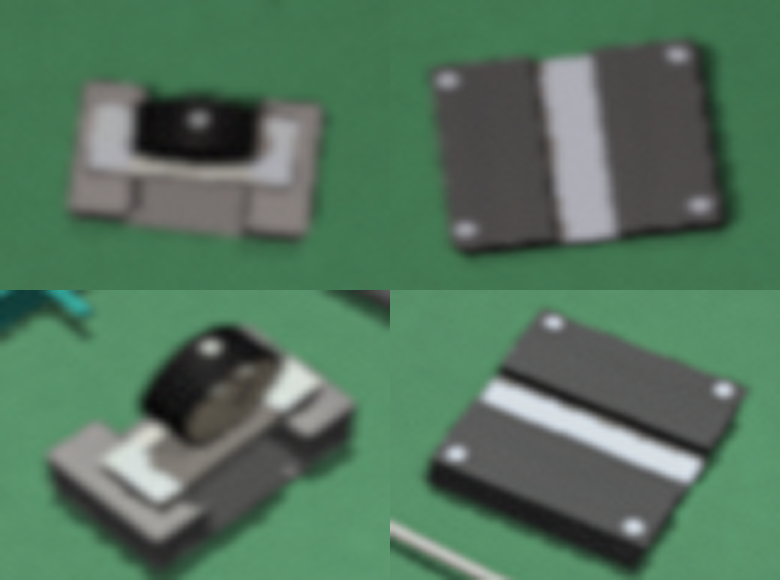

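The crop confirms the choice: a steel base with a black dial on the stand, and a plate with one wide bright channel. Both views agree with the given sizes.

- **Gauge:** about (0.470, 0.023), yaw −5.5°, base top at z 0.044.
- **Channel:** about (0.575, 0.248), yaw +6.4°, top at z 0.028.

I turn the tool to yaw −95.5° first, then travel.

>>> carry_out:
  motion:
    - {"linear":[0,0,0],"dr":[0,0,-1],"claw":1}
    - {"linear":[0,0,0],"dr":[0,0,-1],"claw":1}
    - {"linear":[0,0,0],"dr":[0,0,-1],"claw":1}
    - {"linear":[0,0,0],"dr":[0,0,-1],"claw":1}
    - {"linear":[0,0,0],"dr":[0,0,-1],"claw":1}
    - {"linear":[0,0,0],"dr":[0,0,-1],"claw":1}
    - {"linear":[0,0,0],"dr":[0,0,-1],"claw":1}
    - {"linear":[0,0,0],"dr":[0,0,-1],"claw":1}
  newtons: 60

```text
time: 0.77
eef_pos: [0.2823, -0.5572, 0.2306]
tcp_rot: [3.141, 0.001, -1.83]
contact_force: [-0.9, -0.2, -0.1]
gripper_width: 0.0854
grasp_force: 0.0
```

>>> carry_out:
  motion:
    - {"linear":[0,0,0],"dr":[0,0,-0.8],"claw":1}
    - {"linear":[0,0,0],"dr":[0,0,-0.8],"claw":1}
    - {"linear":[-1,-0.22,0],"dr":[0,0,0],"claw":1}
    - {"linear":[-1,-0.22,0],"dr":[0,0,0],"claw":1}
    - {"linear":[-1,-0.22,0],"dr":[0,0,0],"claw":1}
    - {"linear":[-1,-0.22,0],"dr":[0,0,0],"claw":1}
    - {"linear":[-1,-0.22,0],"dr":[0,0,0],"claw":1}
    - {"linear":[-1,-0.22,0],"dr":[0,0,0],"claw":1}

```text
time: 1.43
eef_pos: [0.3202, -0.4395, 0.2308]
tcp_rot: [3.141, 0.001, -1.668]
contact_force: [0.4, 0.3, 0.2]
gripper_width: 0.0851
grasp_force: 0.0
```

>>> carry_out:
  motion:
    - {"linear":[-1,-0.22,0],"dr":[0,0,0],"claw":1}
    - {"linear":[-1,-0.22,0],"dr":[0,0,0],"claw":1}
    - {"linear":[-1,-0.22,0],"dr":[0,0,0],"claw":1}
    - {"linear":[-1,-0.22,0],"dr":[0,0,0],"claw":1}
    - {"linear":[-1,-0.22,0],"dr":[0,0,0],"claw":1}
    - {"linear":[-1,-0.22,0],"dr":[0,0,0],"claw":1}
    - {"linear":[-1,-0.22,0],"dr":[0,0,0],"claw":1}
    - {"linear":[-1,-0.22,0],"dr":[0,0,0],"claw":1}

```text
time: 2.1
eef_pos: [0.3706, -0.2837, 0.231]
tcp_rot: [3.141, 0.0, -1.668]
contact_force: [0.8, -0.2, 0.2]
gripper_width: 0.0854
grasp_force: 0.0
```

>>> carry_out:
  motion:
    - {"linear":[-1,-0.22,0],"dr":[0,0,0],"claw":1}
    - {"linear":[-1,-0.22,0],"dr":[0,0,0],"claw":1}
    - {"linear":[-1,-0.22,0],"dr":[0,0,0],"claw":1}
    - {"linear":[-1,-0.22,0],"dr":[0,0,0],"claw":1}
    - {"linear":[-1,-0.22,0],"dr":[0,0,0],"claw":1}
    - {"linear":[-1,-0.22,0],"dr":[0,0,0],"claw":1}
    - {"linear":[-1,-0.22,0],"dr":[0,0,0],"claw":1}
    - {"linear":[-1,-0.22,0],"dr":[0,0,0],"claw":1}

```text
time: 2.77
eef_pos: [0.4211, -0.1279, 0.231]
tcp_rot: [3.141, 0.0, -1.668]
contact_force: [-0.0, -0.1, 0.1]
gripper_width: 0.0856
grasp_force: 0.0
```

>>> carry_out:
  motion:
    - {"linear":[-0.97,-0.21,0.5],"dr":[0,0,0],"claw":1}
    - {"linear":[-0.97,-0.21,0.5],"dr":[0,0,0],"claw":1}
    - {"linear":[-0.97,-0.21,0.5],"dr":[0,0,0],"claw":1}
    - {"linear":[-0.97,-0.21,0.5],"dr":[0,0,0],"claw":1}
    - {"linear":[-0.97,-0.21,0.5],"dr":[0,0,0],"claw":1}
    - {"linear":[-0.97,-0.21,0.5],"dr":[0,0,0],"claw":1}
    - {"linear":[-0.97,-0.21,0.5],"dr":[0,0,0],"claw":1}
    - {"linear":[-0.97,-0.21,0.5],"dr":[0,0,0],"claw":1}

```text
time: 3.43
eef_pos: [0.4695, 0.0232, 0.1506]
tcp_rot: [3.141, -0.0, -1.667]
contact_force: [-0.1, -0.6, 0.7]
gripper_width: 0.0855
grasp_force: 0.0
```

>>> carry_out:
  motion:
    - {"linear":[0,0,0.67],"dr":[0,0,0],"claw":1}
    - {"linear":[0,0,0.67],"dr":[0,0,0],"claw":1}
    - {"linear":[0,0,0.67],"dr":[0,0,0],"claw":1}
    - {"linear":[0,0,0.67],"dr":[0,0,0],"claw":1}
    - {"linear":[0,0,0.67],"dr":[0,0,0],"claw":1}
    - {"linear":[0,0,0.67],"dr":[0,0,0],"claw":1}
    - {"linear":[0,0,0.66],"dr":[0,0,0],"claw":1}
    - {"linear":[0,0,0],"dr":[0,0,0],"claw":1}

```text
time: 4.1
eef_pos: [0.4676, 0.0216, 0.0553]
tcp_rot: [3.136, -0.002, -1.668]
contact_force: [-0.8, -0.3, 0.1]
gripper_width: 0.0855
grasp_force: 0.0
```

>>> carry_out:
  motion:
    - {"linear":[0,0,0],"claw":-1,"dr":[0,0,0]}
    - {"linear":[0,0,0],"claw":-1,"dr":[0,0,0]}
    - {"linear":[0,0,0],"claw":-1,"dr":[0,0,0]}
    - {"linear":[0,0,0],"claw":-1,"dr":[0,0,0]}
    - {"linear":[0,0,0],"claw":-1,"dr":[0,0,0]}
    - {"linear":[0,0,0],"claw":-1,"dr":[0,0,0]}
    - {"linear":[0,0,0],"claw":-1,"dr":[0,0,0]}
    - {"linear":[0,0,0],"claw":-1,"dr":[0,0,0]}

```text
time: 4.77
eef_pos: [0.4698, 0.0224, 0.0583]
tcp_rot: [-3.141, 0.0, -1.667]
contact_force: [-2.7, 0.4, 6.2]
gripper_width: 0.0212
grasp_force: 59.2
```

>>> carry_out:
  motion:
    - {"linear":[0,0,-0.3],"claw":-1,"dr":[0,0,0]}
    - {"linear":[0,0,-0.6],"claw":-1,"dr":[0,0,0]}
    - {"linear":[0,0,-0.6],"claw":-1,"dr":[0,0,0]}
    - {"linear":[0,0,-0.6],"claw":-1,"dr":[0,0,0]}
    - {"linear":[0,0,-0.6],"claw":-1,"dr":[0,0,0]}
    - {"linear":[0,0,-0.6],"claw":-1,"dr":[0,0,0]}
    - {"linear":[0,0,-0.6],"claw":-1,"dr":[0,0,0]}
    - {"linear":[0,0,0],"claw":-1,"dr":[0,0,0]}

```text
time: 5.43
eef_pos: [0.4706, 0.0226, 0.1374]
tcp_rot: [-3.138, 0.002, -1.667]
contact_force: [-0.0, -0.5, -2.0]
gripper_width: 0.0211
grasp_force: 59.2
```

Run:
```python
from h import *
im,d=viewer.read_camera("scene"); P=cloud("scene",d)
s=telemetry.observe(); e=np.array(s["eef_pos"]); print(e,s["tcp_rot"],s["contact_force"])
cv2.imwrite("pics/s1.png",cv2.resize(im[130:290,180:400,::-1],(770,560),interpolation=cv2.INTER_CUBIC))
```

```text
[0.46987953 0.02246996 0.13620803] [-3.14006653e+00  1.17065859e-03 -1.66781004e+00] [ 1.12218306  0.42353442 -3.51539258]
```

View pics/s1.png

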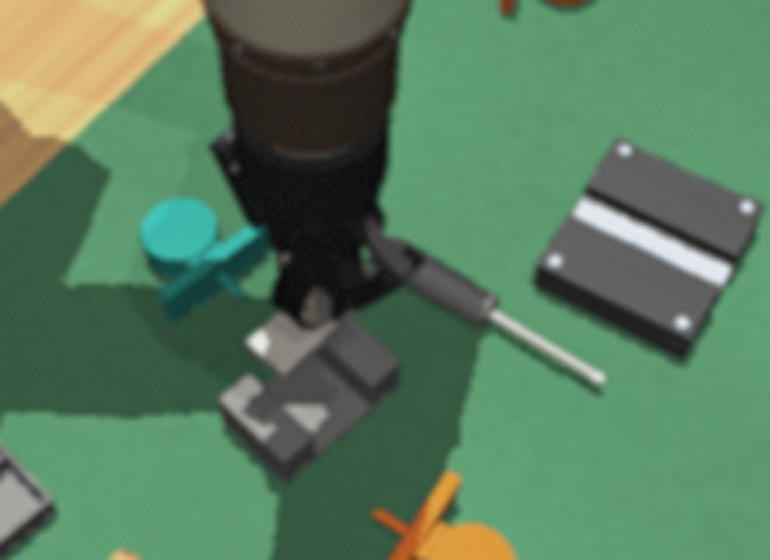

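The gauge is lifted: the base hangs below the fingers at (290,340), clear of the stand. Next I carry it over the channel, turning +12°.

>>> carry_out:
  motion:
    - {"linear":[0,0,0],"claw":-1,"dr":[0,0,-0.5]}
    - {"linear":[-0.4,-0.24,0],"claw":-1,"dr":[0,0,-0.5]}
    - {"linear":[-0.8,-0.5,0],"claw":-1,"dr":[0,0,-0.5]}
    - {"linear":[-0.9,-0.6,0],"claw":-1,"dr":[0,0,-0.5]}
    - {"linear":[-0.9,-0.55,0],"claw":-1,"dr":[0,0,0]}
    - {"linear":[-0.9,-0.55,0],"claw":-1,"dr":[0,0,0]}
    - {"linear":[-0.9,-0.55,0],"claw":-1,"dr":[0,0,0]}
    - {"linear":[-0.9,-0.55,0],"claw":-1,"dr":[0,0,0]}

```text
time: 6.15
eef_pos: [0.5304, 0.1418, 0.1338]
tcp_rot: [3.138, -0.001, -1.459]
contact_force: [-0.5, -1.0, -2.7]
gripper_width: 0.0212
grasp_force: 59.1
```

>>> carry_out:
  motion:
    - {"linear":[-0.9,-0.55,0],"claw":-1,"dr":[0,0,0]}
    - {"linear":[-0.9,-0.55,0],"claw":-1,"dr":[0,0,0]}
    - {"linear":[-0.9,-0.55,0],"claw":-1,"dr":[0,0,0]}
    - {"linear":[-0.9,-0.55,0],"claw":-1,"dr":[0,0,0]}
    - {"linear":[-0.7,-0.4,0],"claw":-1,"dr":[0,0,0]}
    - {"linear":[-0.4,-0.2,0],"claw":-1,"dr":[0,0,0]}
    - {"linear":[0,0,0],"claw":-1,"dr":[0,0,0]}
    - {"linear":[0,0,0],"claw":-1,"dr":[0,0,0]}

```text
time: 6.82
eef_pos: [0.5752, 0.2405, 0.1342]
tcp_rot: [3.139, -0.001, -1.458]
contact_force: [0.0, -0.6, -3.3]
gripper_width: 0.0215
grasp_force: 59.1
```

Run:
```python
from h import *
a=[]
s=telemetry.observe(); e=np.array(s["eef_pos"]); print(e,s["tcp_rot"],s["contact_force"],s["time"])
yaw=s["tcp_rot"][2]; Y=np.radians(6.4)
dx,dy=.575-e[0],.248-e[1]
print("tool units",(np.cos(yaw)*dx+np.sin(yaw)*dy)/.02,(np.sin(yaw)*dx-np.cos(yaw)*dy)/.02)
for n in("scene","top"):
    im,d=viewer.read_camera(n); P=cloud(n,d); K,dd,R,t=cal(n)
    c=cv2.projectPoints(np.array([e]),cv2.Rodrigues(R)[0],t,K,dd)[0].ravel().astype(int)
    w,h=(55,50)
    x0,y0=max(0,c[0]-w),max(0,c[1]-h)
    a.append(cv2.resize(im[y0:y0+2*h,x0:x0+2*w,::-1],(398,362),interpolation=cv2.INTER_CUBIC)); 
    Z=P[...,2]; D=np.hypot(P[...,0]-e[0],P[...,1]-e[1])
    m=(d>0)&(D<.06)&(Z>.1)&(Z<e[2]-.005); q=P[m]
    if len(q)>5: print(n,len(q),q.min(0),q.max(0),np.median(q,0),cv2.minAreaRect(q[:,:2].astype(np.float32)*1000))
cv2.imwrite("pics/s2.png",np.hstack(a))
```

```text
[0.57524279 0.24052451 0.13423296] [ 3.13856037e+00 -1.25676305e-03 -1.45800428e+00] [ 0.0209743  -0.57600939 -3.31182006] 6.8167
tool units -0.37276586149850294 -0.030007056224768482
scene 247 [0.56211103 0.19560891 0.10919145] [0.59495706 0.24424259 0.12577658] [0.58067627 0.21260767 0.11950409] ((578.2291870117188, 219.39242553710938), (30.412736892700195, 46.51042938232422), 6.606033802032471)
top 204 [0.55717605 0.19928535 0.11014593] [0.59496334 0.28492754 0.12452233] [0.57200627 0.21551766 0.12086587] ((574.4354858398438, 242.090087890625), (30.15790367126465, 84.70030212402344), 8.364184379577637)
```

View pics/s2.png

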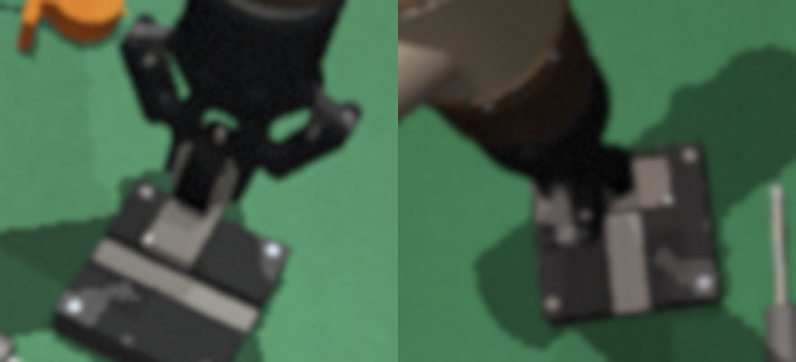

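The base sits square over the plate at z about 0.110. It needs 7.5 mm more along +y, then down.

>>> carry_out:
  motion:
    - {"linear":[-0.2,0,0],"claw":-1,"dr":[0,0,0]}
    - {"linear":[-0.17,0,0.3],"claw":-1,"dr":[0,0,0]}
    - {"linear":[0,-0.03,0.6],"claw":-1,"dr":[0,0,0]}
    - {"linear":[0,0,0.7],"claw":-1,"dr":[0,0,0]}
    - {"linear":[0,0,0.7],"claw":-1,"dr":[0,0,0]}
    - {"linear":[0,0,0.6],"claw":-1,"dr":[0,0,0]}
    - {"linear":[0,0,0.3],"claw":-1,"dr":[0,0,0]}
    - {"linear":[0,0,0],"claw":-1,"dr":[0,0,0]}

```text
time: 7.58
eef_pos: [0.5746, 0.2475, 0.0691]
tcp_rot: [3.137, -0.002, -1.459]
contact_force: [0.1, 0.2, -3.2]
gripper_width: 0.0216
grasp_force: 59.1
```

Run:
```python
from h import *
s=telemetry.observe(); e=np.array(s["eef_pos"]); print(e,s["tcp_rot"],s["contact_force"],s["time"])
im,d=viewer.read_camera("top"); P=cloud("top",d); Z=P[...,2]
D=np.hypot(P[...,0]-e[0],P[...,1]-e[1])
q=P[(d>0)&(D<.06)&(Z>.039)&(Z<.057)]
if len(q)>5: print(len(q),np.median(q,0),cv2.minAreaRect(q[:,:2].astype(np.float32)*1000))
```

```text
[0.57462583 0.24748271 0.06909949] [ 3.13721863e+00 -2.10284015e-03 -1.45857132e+00] [ 0.05935851  0.17625541 -3.16525466] 7.5833
154 [0.5713668  0.22286456 0.05481021] ((574.6653442382812, 249.6250762939453), (30.67931365966797, 84.79450225830078), 7.212784290313721)
```

Centred over the channel, with 17 mm to go to flat. I push down slowly.

>>> carry_out:
  motion:
    - {"linear":[0,0,0.12],"claw":-1,"dr":[0,0,0]}
    - {"linear":[0,0,0.12],"claw":-1,"dr":[0,0,0]}
    - {"linear":[0,0,0.12],"claw":-1,"dr":[0,0,0]}
    - {"linear":[0,0,0.12],"claw":-1,"dr":[0,0,0]}
    - {"linear":[0,0,0.1],"claw":-1,"dr":[0,0,0]}
    - {"linear":[0,0,0.1],"claw":-1,"dr":[0,0,0]}
    - {"linear":[0,0,0.1],"claw":-1,"dr":[0,0,0]}
    - {"linear":[0,0,0],"claw":-1,"dr":[0,0,0]}

```text
time: 8.3
eef_pos: [0.5762, 0.2486, 0.0578]
tcp_rot: [-3.141, -0.0, -1.457]
contact_force: [-2.9, 0.3, 5.7]
gripper_width: 0.0214
grasp_force: 60.4
```

>>> carry_out:
  motion:
    - {"linear":[0,0,0.08],"claw":-1,"dr":[0,0,0]}
    - {"linear":[0,0,0.08],"claw":-1,"dr":[0,0,0]}
    - {"linear":[0,0,0.08],"claw":-1,"dr":[0,0,0]}
    - {"linear":[0,0,0.08],"claw":-1,"dr":[0,0,0]}
    - {"linear":[0,0,0.08],"claw":-1,"dr":[0,0,0]}
    - {"linear":[0,0,0],"claw":-1,"dr":[0,0,0]}
    - {"linear":[0,0,0],"claw":-1,"dr":[0,0,0]}
    - {"linear":[0,0,0],"claw":-1,"dr":[0,0,0]}

```text
time: 8.97
eef_pos: [0.5763, 0.2485, 0.0524]
tcp_rot: [-3.14, -0.0, -1.457]
contact_force: [-7.1, -1.1, 15.9]
gripper_width: 0.0216
grasp_force: 61.7
```

Force has jumped to about 19 N at the expected height, so the base is seated. I press a little more and hold for over a second, then check.

>>> carry_out:
  motion:
    - {"linear":[0,0,0.1],"claw":-1,"dr":[0,0,0]}
    - {"linear":[0,0,0],"claw":-1,"dr":[0,0,0]}
    - {"linear":[0,0,0],"claw":-1,"dr":[0,0,0]}
    - {"linear":[0,0,0],"claw":-1,"dr":[0,0,0]}
    - {"linear":[0,0,0],"claw":-1,"dr":[0,0,0]}
    - {"linear":[0,0,0],"claw":-1,"dr":[0,0,0]}
    - {"linear":[0,0,0],"claw":-1,"dr":[0,0,0]}
    - {"linear":[0,0,0],"claw":-1,"dr":[0,0,0]}

```text
time: 9.63
eef_pos: [0.5763, 0.2485, 0.0524]
tcp_rot: [-3.139, -0.0, -1.456]
contact_force: [-11.0, -3.7, 24.7]
gripper_width: 0.0213
grasp_force: 62.9
```

```bash
cat > chk.py <<'E'
from h import *
s=telemetry.observe(); print(s["eef_pos"],s["contact_force"],s["time"])
Y=np.radians(6.4); yx=np.array([-np.sin(Y),np.cos(Y)])
for n in("top","scene"):
    im,d=viewer.read_camera(n); np.savez("last_"+n,im=im,d=d); P=cloud(n,d); Z=P[...,2]
    D=np.hypot(P[...,0]-.575,P[...,1]-.248); v=(P[...,:2]-[.575,.248])@yx
    q=P[(d>0)&(D<.055)&(Z>.0335)&(Z<.045)]
    print(n,len(q),np.median(q,0),cv2.minAreaRect(q[:,:2].astype(np.float32)*1000))
    for lo,hi in((-.042,-.028),(.028,.042)):
        k=(d>0)&(D<.055)&(Z>.0335)&(Z<.05)&(v>lo)&(v<hi); print("  side",lo,k.sum(),np.median(Z[k]) if k.any() else None)
    k=(d>0)&(D<.09)&(Z>.022)&(Z<.0325); print("  land",np.median(Z[k]))
E
python3 chk.py
```

```text
[0.57629395 0.2485434  0.05235012] [-11.0069673   -3.6729766   24.65996431] 9.6333
top 160 [0.57346851 0.22353433 0.03853401] ((565.3950805664062, 248.0995330810547), (47.694339752197266, 86.25181579589844), 13.989850997924805)
  side -0.042 60 0.03853400646515798
  side 0.028 15 0.03860742174310108
  land 0.02877047306347108
scene 180 [0.58089162 0.22243218 0.03790543] ((579.1473999023438, 226.8886260986328), (30.06842803955078, 45.8922233581543), 7.0348429679870605)
  side -0.042 71 0.038037837120934365
  side 0.028 0 None
  land 0.0277932097477028
```

Both sides lie 9.8 mm above the land, so the 10 mm base is flat. I hold a little longer, ease the press force and open.

>>> carry_out:
  motion:
    - {"linear":[0,0,0],"claw":-1,"dr":[0,0,0]}
    - {"linear":[0,0,0],"claw":-1,"dr":[0,0,0]}
    - {"linear":[0,0,0],"claw":-1,"dr":[0,0,0]}
    - {"linear":[0,0,-0.05],"claw":-1,"dr":[0,0,0]}
    - {"linear":[0,0,-0.05],"claw":-1,"dr":[0,0,0]}
    - {"linear":[0,0,-0.05],"claw":-1,"dr":[0,0,0]}
    - {"linear":[0,0,-0.05],"claw":-1,"dr":[0,0,0]}
    - {"linear":[0,0,0],"claw":-1,"dr":[0,0,0]}

```text
time: 10.4
eef_pos: [0.5762, 0.2485, 0.0524]
tcp_rot: [-3.14, 0.0, -1.457]
contact_force: [-4.5, -1.2, 8.3]
gripper_width: 0.0215
grasp_force: 60.5
```

>>> carry_out:
  motion:
    - {"linear":[0,0,0],"claw":-0.2,"dr":[0,0,0]}
    - {"linear":[0,0,0],"claw":0,"dr":[0,0,0]}
    - {"linear":[0,0,0],"claw":0.3,"dr":[0,0,0]}
    - {"linear":[0,0,0],"claw":0.6,"dr":[0,0,0]}
    - {"linear":[0,0,0],"claw":0.8,"dr":[0,0,0]}
    - {"linear":[0,0,0],"claw":0.8,"dr":[0,0,0]}
    - {"linear":[0,0,0],"claw":0.8,"dr":[0,0,0]}
    - {"linear":[0,0,0],"claw":0.8,"dr":[0,0,0]}

```text
time: 11.07
eef_pos: [0.576, 0.2484, 0.05]
tcp_rot: [3.142, -0.0, -1.458]
contact_force: [0.1, 0.9, -0.9]
gripper_width: 0.0768
grasp_force: 0.0
```

>>> carry_out:
  motion:
    - {"linear":[0,0,-0.4],"claw":0.8,"dr":[0,0,0]}
    - {"linear":[0,0,-0.8],"claw":0.8,"dr":[0,0,0]}
    - {"linear":[0,0,-1],"claw":0.8,"dr":[0,0,0]}
    - {"linear":[0,0,-1],"claw":0.8,"dr":[0,0,0]}
    - {"linear":[0,0,-1],"claw":0.8,"dr":[0,0,0]}
    - {"linear":[0,0,-1],"claw":0.8,"dr":[0,0,0]}
    - {"linear":[0,0,-0.8],"claw":0.8,"dr":[0,0,0]}
    - {"linear":[0,0,0],"claw":0.8,"dr":[0,0,0]}

```text
time: 11.73
eef_pos: [0.5781, 0.2496, 0.1752]
tcp_rot: [-3.133, 0.003, -1.457]
contact_force: [0.4, 0.0, 0.4]
gripper_width: 0.0767
grasp_force: 0.0
```

```bash
python3 chk.py
python3 - <<'E'
from h import *
a=[]
for n,x,y in(("top",160,125),("scene",310,130)):
    im=np.load(f"last_{n}.npz")["im"]; a.append(cv2.resize(im[y:y+110,x:x+110,::-1],(398,398),interpolation=cv2.INTER_CUBIC))
cv2.imwrite("pics/f.png",np.hstack(a))
E
```

```text
[0.57810145 0.2495513  0.17522658] [0.41906773 0.02390506 0.42552267] 11.7333
top 191 [0.57071626 0.22795258 0.03911362] ((588.1768798828125, 251.24444580078125), (51.90763473510742, 82.83435821533203), 6.5450849533081055)
  side -0.042 61 0.03911803318487339
  side 0.028 14 0.03760525226729
  land 0.028641961973832872
scene 217 [0.58421562 0.22553089 0.03800187] ((577.9254760742188, 246.8821258544922), (30.232276916503906, 86.0584945678711), 6.57614278793335)
  side -0.042 77 0.037746090122514626
  side 0.028 12 0.03759465871552231
  land 0.027828167437919167
```

View pics/f.png

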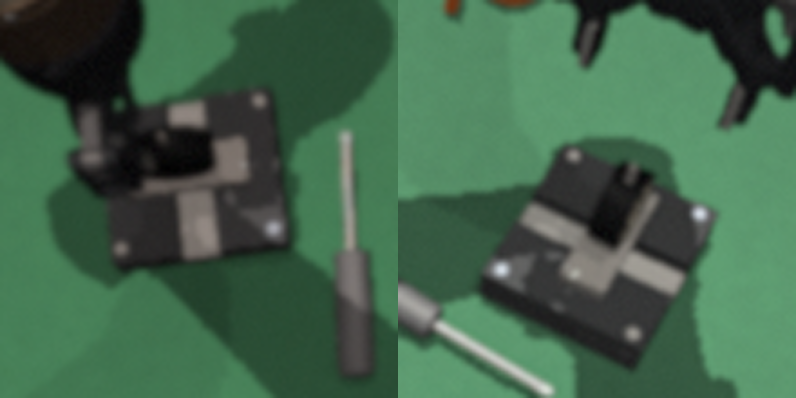

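The gauge stands upright and square across the channel on the one-channel plate. In the scene view its base centre is within about 1 mm of the plate's middle line and it lies flat. The gripper is clear, so I hand it in.

```bash
python3 -c "
from plant import ticket; print(ticket.finish_job())"
```

```text
the job is handed in; nothing more can be done
None
```

The gauge stands released, flat and square across the wide channel of the one-channel plate. It was pressed home for about a second before release, and the job was handed in at about 12 s. I never read the dial itself: the 10 mm reading is inferred from the base sitting flat on the plate.

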